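Find the heavy tin for the loaf maker

TASK

One of the three identical closed tins on the counter holds the loaf maker's steel kneading blades and is clearly heavier than the other two, which hold plastic cutters. Lift each tin clear of the counter (by 3 cm or more, upright) to feel its weight, the left one first, then the middle, then the right, as the robot sees them; then stand the heavy one flat inside the rim of the wooden tray, and leave the two light ones standing where they stood. Set tins down rather than dropping them, and do not push the other kitchen things about.

Things in the scene. Friction and masses are not known exactly. Their poses are not given: they have to be found in the camera images.
- tin_left_centre (a point): Centre (52.5 mm above its underside) of the tin that starts on the left (+y), seen from the robot: a closed square tin of plain aluminium, 62 x 62 mm, 105 mm tall, smooth upright sides square to its own x and y, z up; its lid is shut for good. All three look the same.
- tin_left: The left tin itself, origin at the centre of its underside. With its contents, which sit low in the middle with 1 mm of play, a light tin weighs 0.18 to 0.36 kg, the heavy one 0.58 to 0.77 kg; any of the three may be the heavy one.
- tin_middle_centre (a point): Centre (52.5 mm above its underside) of the tin that starts in the middle: a closed square tin of plain aluminium, 62 x 62 mm, 105 mm tall, smooth upright sides square to its own x and y, z up; its lid is shut for good. All three look the same.
- tin_middle: The middle tin itself, origin at the centre of its underside. With its contents, which sit low in the middle with 1 mm of play, a light tin weighs 0.18 to 0.36 kg, the heavy one 0.58 to 0.77 kg; any of the three may be the heavy one.
- tin_right_centre (a point): Centre (52.5 mm above its underside) of the tin that starts on the right (-y), seen from the robot: a closed square tin of plain aluminium, 62 x 62 mm, 105 mm tall, smooth upright sides square to its own x and y, z up; its lid is shut for good. All three look the same.
- tin_right: The right tin itself, origin at the centre of its underside. With its contents, which sit low in the middle with 1 mm of play, a light tin weighs 0.18 to 0.36 kg, the heavy one 0.58 to 0.77 kg; any of the three may be the heavy one.
- tray: Low square tray of light wood fixed to the counter, 150 x 150 mm outside, rim 18 mm high and 8 mm thick, inside 134 x 134 mm; its inner floor is 8 mm above the counter. Origin at the centre of its underside, x and y along its sides.
- whisk: Stainless whisk lying on the counter, 265 mm long along its own x (wires towards +x), wire head 50 mm thick. Origin near mid-length, on the counter. A bystander.
- scraper: Scraper lying flat, 210 mm long along its x, at most 12 mm high, blade 85 x 55 mm towards +x; origin on the underside, where handle and blade meet. A bystander.
- spoon_rest: Wooden spoon rest, a flat dish 170 (x) x 75 (y) x 16 mm; origin at the centre of its underside. A bystander.
- bowl: Round glass bowl, rim diameter 170 mm, 75 mm high; origin at the centre of its underside. A bystander.
- jar: Closed glass jar, diameter 68 mm, 110 mm high; origin at the centre of its underside. A bystander.
- mug: White mug, diameter 80 mm, 90 mm high, handle at its +y; origin at the centre of its underside. A bystander.
Not all that is in view belongs to the job. Leave any orange or purple look-alike of the tin_left alone.

How it is judged (in metres and radians):
On the way, in this order (a step that is already met when the one before it is completed fails the run):
1. the left tin is lifted clear of the counter (15 mm or more) (height (world z) of tin_left_centre above 0.068 m), for 0.2 s.
2. the middle tin is lifted clear of the counter (15 mm or more) (height (world z) of tin_middle_centre above 0.068 m), for 0.2 s.
3. the right tin is lifted clear of the counter (15 mm or more) (height (world z) of tin_right_centre above 0.068 m), for 0.2 s.
At the end, for the whole second after the job is handed in: Heavy tin upright (0.08 rad) on the tray floor inside the rim (centre within 42 mm of the tray's along each side), its weight on the tray (over 4.5 N, only the heavy tin gives that); the two light tins upright within 30 mm of their start; all at rest (((contact force between tin_left and tray above 4.5 N and angle between each of tin_left_centre, tin_middle_centre, tin_right_centre's own z axis and vertical below 0.08 rad and linear speed of each of tin_left, tin_middle, tin_right below 0.02 m/s and z of tin_left_centre in the frame of tray below 0.066 m and x of tin_left_centre in the frame of tray between -0.042 and 0.042 m and y of tin_left_centre in the frame of tray between -0.042 and 0.042 m and distance of each of tin_middle_centre, tin_right_centre from where it was at the start of the episode below 0.03 m) or (contact force between tin_middle and tray above 4.5 N and angle between each of tin_middle_centre, tin_left_centre, tin_right_centre's own z axis and vertical below 0.08 rad and linear speed of each of tin_middle, tin_left, tin_right below 0.02 m/s and z of tin_middle_centre in the frame of tray below 0.066 m and x of tin_middle_centre in the frame of tray between -0.042 and 0.042 m and y of tin_middle_centre in the frame of tray between -0.042 and 0.042 m and distance of each of tin_left_centre, tin_right_centre from where it was at the start of the episode below 0.03 m) or (contact force between tin_right and tray above 4.5 N and angle between each of tin_right_centre, tin_left_centre, tin_middle_centre's own z axis and vertical below 0.08 rad and linear speed of each of tin_right, tin_left, tin_middle below 0.02 m/s and z of tin_right_centre in the frame of tray below 0.066 m and x of tin_right_centre in the frame of tray between -0.042 and 0.042 m and y of tin_right_centre in the frame of tray between -0.042 and 0.042 m and distance of each of tin_left_centre, tin_middle_centre from where it was at the start of the episode below 0.03 m))); the robot touches nothing.
It fails at once if a tin is dropped or thrown (faster than 0.5 m/s with no finger on it) ((linear speed of tin_left above 0.5 m/s and contact force between the fingers and tin_left below 0.05 N) or (linear speed of tin_middle above 0.5 m/s and contact force between the fingers and tin_middle below 0.05 N) or (linear speed of tin_right above 0.5 m/s and contact force between the fingers and tin_right below 0.05 N)).
It fails at once if a tin is tipped by more than 35 degrees (angle between any of tin_left_centre, tin_middle_centre, tin_right_centre's own z axis and vertical above 0.61 rad).
It fails at once if the whisk, scraper, spoon rest, bowl, jar or mug is pushed more than 30 mm (distance of any of whisk, scraper, spoon_rest, bowl, jar, mug from where it was at the start of the episode above 0.03 m).
It also fails if it takes over 72 s, if anything falls off the work surface, if the arm or the gripper's body presses on something with over 40 N, if the wrist force passes 120 N, or if a joint passes its speed limit or range.

ROBOT

A 6-joint arm with a two-finger parallel gripper is mounted at the origin on the work surface. World frame = base frame: x ahead of the robot, y to its left, z up, the work surface at z = 0. Lengths are in mm, angles in rad, forces in N, time in s.
With the tool pointing down it reaches from about 350 to 775 mm from the base axis. Payload 7.3 kg.
Tool frame: the origin (TCP) lies between the finger pads; the fingertips stand bot.tips_ahead ahead of it and the grasp point (between the pads) lies 6 mm ahead of it (bot.tips_ahead is the distance from the TCP to the fingertips, in mm); z points along the fingers, y is the line along which they close (so a half turn about z gives the same grasp; the last joint's range is limited). The gripper opens to 92 mm and grips with 3 to 60 N. Pads are 19 mm wide; open, the fingers measure 130 mm over their backs; the gripper's body (75 mm by 190 mm) begins 47 mm behind the grasp point.
Start: joints at [1.064, 0.342, 1.524, -0, 1.275, -0.146], TCP at [185.323, 491.221, 251.741] pointing down, gripper open.
Joint ranges: [-2.53, 2.53], [-0.77, 2.02], [0.04, 2.7], [-1, 4.14], [0.28, 2.66], [-3.11, 3.11]. Speed limits (rad/s): [2.57, 2.57, 3.14, 3.14, 3.14, 3.14].

INTERFACE

Orientations are given as [roll, pitch, yaw] about the fixed x, y, z axes, in that order (R = Rz(yaw) Ry(pitch) Rx(roll)).
In Python, from plant import bot gives the robot as it stands. The module is installed in compiled form; this text tells all that it offers.
- The arm moves only by the tool step_arm, never from a script. Its argument "targets" is one flat list of numbers, 7 for each row, row after row: the opening, from 0 (shut) to 1 (fully open), then the shift along the tool's x, y, z each as a share of 100 mm, from -1 to 1, then the turn, a rotation vector about the tool's x, y, z each as a share of pi/4 rad, from -1 to 1. A call has 1 to 20 rows; each row is the pose to reach, as a shift and turn from the pose commanded when the call began, along the tool's axes at that moment; what a row does not reach only later rows make up. A row lasts 1/8 s, in which the tool goes at most 62.5 mm and 10.7 degrees, less where a joint would pass 70% of its speed; a pose out of reach is approached as far as the arm can. A call with a number of a shift or a turn outside -1 to 1 is refused whole. A call with a gripper value outside its range is refused whole. The fingers move at their own pace and stop on an object; the grip force is fixed at half the most. Time passes only in rows, so rows that repeat a pose let the fingers close. It gives the time, the measured TCP pose, the force, the opening and the grip force at its end, in the units of the state.
- bot.get_obs(): the state, without advancing time (a new reading comes with each control period).
- bot.capture(name): name is "scene" or "top" or "wrist"; returns (picture, depth): 420x560x3 uint8, blue, green, red; 420x560 float32, mm along the optical axis (not along the pixel's ray), 0 where there is no reading.
- bot.camera_info(name): a dict with "fx", "fy", "cx", "cy" (pixels), "camera_from_world" (4x4, takes a point from world to camera coordinates); the wrist camera has in their place "hand_eye" (4x4, takes a point from camera to tool coordinates, whose origin is the TCP and whose axes are the flange's). Camera axes: x right, y down, z forward; pixel columns grow to the right and rows downward; lengths in mm; the calibration is good to about 2 mm. The wrist camera is an equidistant fisheye: a pixel r from the principal point sees the ray r / f radians off the axis. A picture is of the moment at which its call begins: read the wrist's pose just before it. camera_info takes no time and is no camera call.
- bot.close_job(): hands the job in; it is judged then, once.
The state is a dict: "time": time; "joint_positions": joint angles; "dq": joint speeds; "tau": joint torques, N m; "tool_pos": TCP position; "tcp_rot": TCP orientation; "contact_force": force on the tool from outside, world axes, zero at the start; "moment": the same for the moment, N m; "grip_width": finger opening in mm; "finger_force": force on a finger pad.
Only numpy, scipy, OpenCV 4.12 (cv2) and the standard library are available. Lean on these libraries where they do the work, as an engineer would, in place of code of your own. Each camera call takes 0.05 s, during which the arm holds its last target. There are 200 camera calls.

## Working session

There is one attempt and no reset: what is moved stays moved. The work goes in short steps, Python scripts to look and compute and a tool call to move; the robot and the scene stay as the last step left them, time stands still between calls to the robot, and variables do not carry over. Pictures are saved under pics/ and viewed, at most 10 in all, crops included, and the job is handed in when it is done.

Besides the shell and the picture viewer there is one more tool, called after "Request:" as name(argument=value, ...), one argument or row to a line, values as JSON. step_arm: Moves the arm, as the interface text tells. Shift numbers are shares of 100 mm and turn numbers shares of pi/4 rad, none past 1 either way. Its arguments: {"type":"object","properties":{"targets":{"type":"array"}},"required":["targets"]}

```bash
mkdir -p pics
cat > h.py <<'E'
import numpy as np, cv2
from plant import bot
def cloud(name):
    im,d=bot.capture(name); c=bot.camera_info(name)
    v,u=np.mgrid[:420,:560]
    P=np.stack([(u-c["cx"])/c["fx"]*d,(v-c["cy"])/c["fy"]*d,d,np.ones_like(d)],-1)
    W=P@np.linalg.inv(c["camera_from_world"]).T
    W=W[...,:3]; W[d==0]=np.nan
    return im,W
E
python3 - <<'E'
from h import *
a,A=cloud("scene"); b,B=cloud("top")
np.savez("c.npz",a=a,A=A,b=b,B=B)
cv2.imwrite("pics/scene.png",a); cv2.imwrite("pics/top.png",b)
o=bot.get_obs(); print(o["tool_pos"],o["tcp_rot"],bot.tips_ahead,o["grip_width"],o["contact_force"])
for n in("scene","top"):print(np.linalg.inv(bot.camera_info(n)["camera_from_world"])[:3,2:].round(2))
E
```

```text
[185.16163777 490.92652339 251.12374814] [-3.14025779e+00 -1.82786773e-04  2.78079574e+00] 25.0 91.66483867299799 [-0.18631432  0.24777222  0.57699881]
[[-4.30000e-01  1.14652e+03]
 [-6.40000e-01  8.44670e+02]
 [-6.40000e-01  9.32470e+02]]
[[ 2.1000e-01  3.0174e+02]
 [-0.0000e+00 -5.2400e+00]
 [-9.8000e-01  1.2225e+03]]
```

View pics/scene.png

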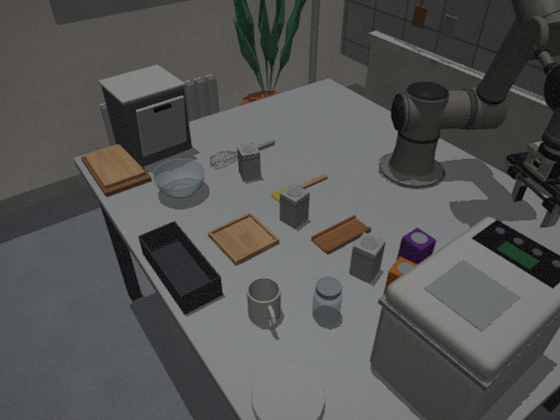

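View pics/top.png

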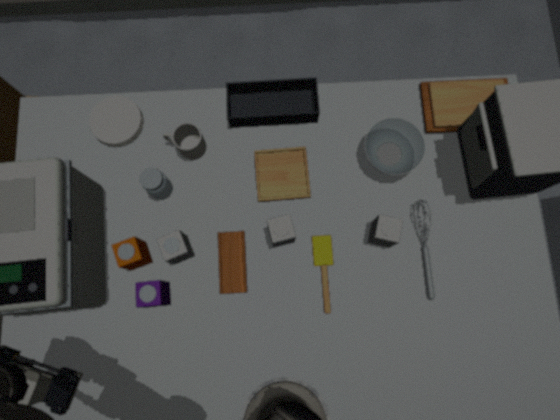

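The top view shows three aluminium tins at about (173,247) for the left, (281,230) for the middle and (385,230) for the right. The tray is at (282,174). The orange (127,252) and purple (150,292) boxes are look-alikes to leave alone. The bare-metal ones fit the description. Next I'll measure them and check with a crop.

Run:
```python
from h import *
z=np.load("c.npz"); b=z["b"];B=z["B"];a=z["a"];A=z["A"]
def ev(W,lo,hi,seed,r):
    m=(W[...,2]>lo)&(W[...,2]<hi)&(np.hypot(W[...,0]-seed[0],W[...,1]-seed[1])<r)
    p=W[m]; q=cv2.minAreaRect(p[:,:2].astype(np.float32))
    return len(p),np.median(p[:,2]).round(1),np.round(q[0],1),np.round(q[1],1),round(q[2],1), p[:,:2].mean(0).round(1)
for n,(u,v) in dict(left=(173,247),mid=(281,230),right=(387,228),orange=(127,252),purple=(150,292)).items():
    s=B[v,u]; print(n,s.round(0))
    for W in(B,A):
        try: print("  ",ev(W,98,116,s,50))
        except Exception as e: print(e)
s=B[174,282]; print("tray",s.round(0))
for W in (B,A): print(ev(W,13,25,s,110))
for n,(u,v) in dict(jar=(152,181),mug=(187,141),bowl=(390,152),rest=(232,262),scr=(322,250),whiskhead=(421,215),whiskend=(431,295),ctr=(250,330)).items(): print(n,B[v,u].round(0))
c=cv2.resize(b[150:320,90:450],None,fx=2.2,fy=2.2,interpolation=cv2.INTER_CUBIC); cv2.imwrite("pics/crop.png",c)
```

```text
left [456. 261. 105.]
   (600, np.float64(106.3), array([462.8, 265.7]), array([62.8, 62.5]), 20.3, array([461.8, 264.8]))
   (447, np.float64(104.8), array([461.4, 267.3]), array([68.1, 62.2]), 20.8, array([464.9, 269.8]))
mid [487. -15. 106.]
   (579, np.float64(106.1), array([493.3, -14.7]), array([62.1, 61.8]), 12.1, array([492.6, -14.8]))
   (319, np.float64(104.6), array([491.8, -11.2]), array([65.6, 66.1]), 12.6, array([494.7,  -9.4]))
right [ 478. -285.  113.]
   (592, np.float64(106.3), array([ 480.2, -290.5]), array([62. , 62.4]), 73.3, array([ 479.1, -289.7]))
   (215, np.float64(104.6), array([ 480.1, -286.8]), array([69.9, 62.4]), 74.3, array([ 481.5, -285.2]))
orange [449. 377. 109.]
   (617, np.float64(106.2), array([451.8, 381.5]), array([62.6, 63.6]), 18.9, array([451.1, 380.2]))
   (312, np.float64(104.9), array([454.6, 375.1]), array([64.4, 44.9]), 19.6, array([455.6, 372.4]))
purple [346. 318. 108.]
   (639, np.float64(106.3), array([344.3, 325.1]), array([62. , 63.9]), 3.2, array([344.2, 324. ]))
   (445, np.float64(104.9), array([345.3, 327.1]), array([65.6, 63.2]), 3.7, array([346.9, 329.2]))
tray [664. -27.  10.]
(652, np.float64(17.8), array([666.2, -25.8]), array([151.3, 150. ]), 2.1, array([664.7, -26.5]))
(446, np.float64(16.5), array([665.6, -24.4]), array([152.2, 153.7]), 2.2, array([667.2, -19.3]))
jar [631. 315. 114.]
mug [779. 245.   6.]
bowl [ 715. -341.   10.]
rest [420. 122.  10.]
scr [ 441. -126.   11.]
whiskhead [ 528. -413.   -2.]
whiskend [ 306. -406.   25.]
ctr [237.  80.  -0.]
```

View pics/crop.png

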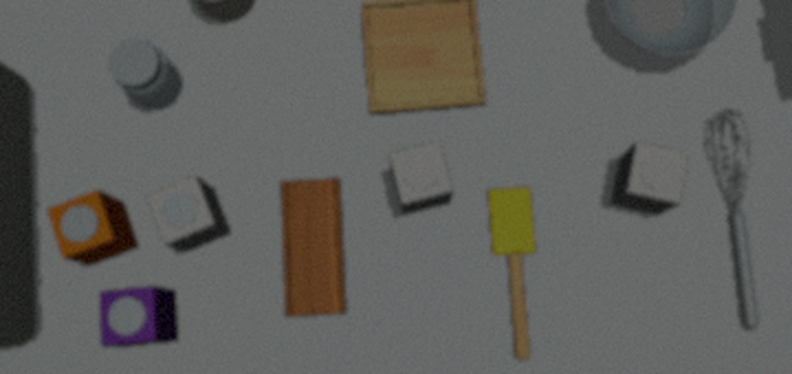

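The crop confirms three bare aluminium tins at crop pixels (185,215), (420,175) and (655,175). The orange and purple ones are clearly different, so I leave them out.

```bash
cat > g.py <<'E'
import sys
from h import *
from scipy.spatial.transform import Rotation as R
# g.py x y z closing_angle_deg : shift/turn shares from the present pose
x,y,z,a=map(float,sys.argv[1:5]); o=bot.get_obs()
R0=R.from_euler("xyz",o["tcp_rot"])
s=R0.inv().apply(np.array([x,y,z])-o["tool_pos"])/100
best=min((R0.inv()*R.from_euler("xyz",[np.pi,0,np.radians(a+90+k)]) for k in(0,180)),key=lambda r:r.magnitude())
print("t",round(o["time"],2),"pos",o["tool_pos"].round(1),"rot",o["tcp_rot"].round(3),"F",o["contact_force"].round(2),"w",round(o["grip_width"],1),"ff",round(o["finger_force"],1) if np.isscalar(o["finger_force"]) else o["finger_force"])
print("shift",s.round(3),"turn",(best.as_rotvec()/(np.pi/4)).round(3),"q",np.round(o["joint_positions"],2))
E
python3 g.py 462 266 250 20.5
```

```text
t 0.1 pos [185.2 490.9 251.1] rot [-3.14  -0.     2.781] F [-0.19  0.25  0.58] w 91.7 ff 0.0
shift [-3.384 -1.127  0.012] turn [-2.000e-03  1.000e-03  1.085e+00] q [ 1.06  0.34  1.52 -0.    1.28 -0.15]
```

Request:
step_arm(
  targets=[1,-0.5,-0.17,0,0,0,0,1,-1,-0.33,0,0,0,0,1,-1,-0.33,0,0,0,0],
)

```text
time: 0.48
tool_pos: [269.3, 423.2, 251.4]
tcp_rot: [-3.141, 0.0, 2.776]
contact_force: [-0.1, 0.0, -0.3]
grip_width: 92.0
finger_force: 0.0
```

Request:
step_arm(
  targets=[1,-0.5,-0.17,0,0,0,0,1,-1,-0.33,0,0,0,0,1,-1,-0.33,0,0,0,0],
)

```text
time: 0.85
tool_pos: [350.8, 357.6, 251.4]
tcp_rot: [-3.141, 0.0, 2.777]
contact_force: [-0.1, 1.0, -0.5]
grip_width: 91.7
finger_force: 0.0
```

Request:
step_arm(
  targets=[1,-0.5,-0.17,0,0,0,0,1,-1,-0.33,0,0,0,0.2,1,-1,-0.33,0,0,0,0.4,1,-1,-0.33,0,0,0,0.6,1,-1,-0.33,0,0,0,0.8,1,-1,-0.33,0,0,0,1,1,-1,-0.33,0,0,0,1,1,-1,-0.33,0,0,0,1],
)

```text
time: 1.85
tool_pos: [430.5, 293.4, 251.6]
tcp_rot: [-3.141, -0.0, 1.999]
contact_force: [-1.0, -0.8, 0.2]
grip_width: 91.7
finger_force: 0.0
```

```bash
python3 g.py 462 266 160 20.5
```

```text
t 1.85 pos [430.5 293.4 251.6] rot [-3.141 -0.     1.999] F [-1.   -0.78  0.23] w 91.7 ff 0.0
shift [-0.38   0.173  0.916] turn [-0.   -0.    0.09] q [0.45 0.33 1.54 0.   1.27 0.02]
```

Request:
step_arm(
  targets=[1,-0.38,0.17,0.3,0,0,0.09,1,-0.38,0.17,0.6,0,0,0.09,1,-0.38,0.17,0.9,0,0,0.09,1,-0.38,0.17,0.91,0,0,0.09,1,-0.38,0.17,0.91,0,0,0.09],
)

```text
time: 2.48
tool_pos: [462.6, 265.5, 161.7]
tcp_rot: [3.14, -0.0, 1.926]
contact_force: [0.9, -0.5, 0.5]
grip_width: 92.1
finger_force: 0.0
```

```bash
cat > w.py <<'E'
import sys
from h import *
from scipy.spatial.transform import Rotation as R
o=bot.get_obs(); im,d=bot.capture("wrist"); c=bot.camera_info("wrist"); cv2.imwrite(sys.argv[1],im)
f=(c["fx"],c["fy"]); v,u=np.mgrid[:420,:560]
a=(u-c["cx"])/f[0]; b=(v-c["cy"])/f[1]; th=np.hypot(a,b)+1e-9; t=np.tan(th)/th
P=np.stack([a*t*d,b*t*d,d,np.ones_like(d)],-1)@np.array(c["hand_eye"]).T
W=R.from_euler("xyz",o["tcp_rot"]).apply(P[...,:3].reshape(-1,3))+o["tool_pos"]; W=W.reshape(420,560,3)
x,y,lo,hi=map(float,sys.argv[2:6])
m=(d>0)&(th<1.4)&(W[...,2]>lo)&(W[...,2]<hi)&(np.hypot(W[...,0]-x,W[...,1]-y)<52)
p=W[m]; print(len(p),np.median(p[:,2]) if len(p) else 0); q=cv2.minAreaRect(p[:,:2].astype(np.float32)); print(q, np.argwhere(m).mean(0))
E
python3 w.py pics/w1.png 462 266 98 114; python3 g.py 462.5 266 81 20.5
```

```text
8686 105.80390937426463
((464.3193664550781, 266.1258544921875), (62.46560287475586, 62.6886100769043), 20.701690673828125) [235.03258117 277.72069998]
t 2.52 pos [462.8 265.6 162.1] rot [ 3.139 -0.     1.926] F [-0.15  0.28  0.7 ] w 91.5 ff 0.0
shift [ 0.005 -0.004  0.811] turn [ 0.003 -0.    -0.004] q [0.38 0.44 1.63 0.   1.06 0.02]
```

View pics/w1.png

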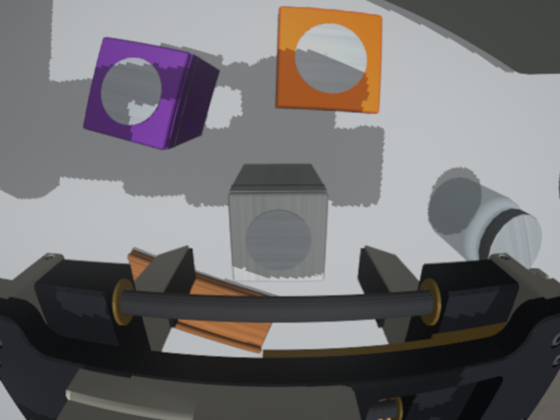

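The wrist view shows the bare left tin at (280,240), centred between the open fingers. The orange and purple look-alikes are clear of them, so I go down and grip.

Request:
step_arm(
  targets=[1,0,0,0.3,0,0,0,1,0,0,0.55,0,0,0,1,0,0,0.7,0,0,0,1,0,0,0.81,0,0,0,1,0,0,0.81,0,0,0,0,0,0,0.81,0,0,0,0,0,0,0.81,0,0,0,0,0,0,0.81,0,0,0,0,0,0,0.81,0,0,0,0,0,0,0.81,0,0,0,0,0,0,0.81,0,0,0],
)

```text
time: 3.9
tool_pos: [462.6, 265.2, 80.1]
tcp_rot: [3.14, -0.0, 1.925]
contact_force: [0.8, 0.1, 3.0]
grip_width: 62.2
finger_force: 30.0
```

Request:
step_arm(
  targets=[0,0,0,-0.1,0,0,0,0,0,0,-0.25,0,0,0,0,0,0,-0.4,0,0,0,0,0,0,-0.5,0,0,0,0,0,0,-0.5,0,0,0,0,0,0,-0.5,0,0,0,0,0,0,-0.5,0,0,0,0,0,0,-0.5,0,0,0],
)

```text
time: 4.9
tool_pos: [462.0, 265.0, 129.3]
tcp_rot: [-3.141, -0.0, 1.925]
contact_force: [0.1, -0.0, -2.2]
grip_width: 62.0
finger_force: 30.0
```

```bash
cat > f.py <<'E'
from h import *
F=[]
for i in range(8):
    bot.capture("top"); o=bot.get_obs(); F.append(o["contact_force"])
print(np.mean(F,0).round(2),np.std(F,0).round(2),o["tool_pos"].round(1),o["grip_width"],o["finger_force"],o["time"])
E
python3 f.py
```

```text
[ 0.23  0.04 -2.75] [0.54 0.37 0.37] [462.2 265.1 129.7] 61.525169290016784 29.97869406826794 5.3
```

About 2.75 N, so the left tin is light. I set it back down.

Request:
step_arm(
  targets=[0,0,0,0.15,0,0,0,0,0,0,0.3,0,0,0,0,0,0,0.4,0,0,0,0,0,0,0.45,0,0,0,0,0,0,0.48,0,0,0,0,0,0,0.5,0,0,0,0,0,0,0.5,0,0,0,0,0,0,0.5,0,0,0],
)

```text
time: 6.3
tool_pos: [462.5, 265.2, 80.1]
tcp_rot: [3.141, -0.0, 1.925]
contact_force: [-1.1, -0.2, -0.7]
grip_width: 61.9
finger_force: 30.0
```

Request:
step_arm(
  targets=[1,0,0,0,0,0,0,1,0,0,0,0,0,0,1,0,0,0,0,0,0,1,0,0,0,0,0,0,1,0,0,0,0,0,0,1,0,0,0,0,0,0,1,0,0,-0.2,0,0,0,1,0,0,-0.5,0,0,0,1,0,0,-0.9,0,0,0,1,0,0,-1,0,0,0,1,0,0,-1,0,0,0],
)

```text
time: 7.68
tool_pos: [462.2, 265.1, 179.8]
tcp_rot: [3.141, -0.0, 1.925]
contact_force: [-0.4, -0.4, 0.3]
grip_width: 91.7
finger_force: 0.0
```

```bash
python3 w.py pics/w2.png 462 266 98 114; python3 g.py 493 -14 180 12.3;python3 g.py 493 -14 180 102.3
python3 - <<'E'
from h import *
im,W=cloud("top"); m=(W[...,2]>98)&(W[...,2]<116)
for s in((493,-14),):
    k=m&(np.hypot(W[...,0]-s[0],W[...,1]-s[1])<50); print(cv2.minAreaRect(W[k][:,:2].astype(np.float32)))
E
```

```text
7501 105.77433559973981
((462.89404296875, 266.2523193359375), (62.00096893310547, 61.7906608581543), 20.049022674560547) [224.52006399 276.49180109]
t 7.72 pos [461.8 264.9 178.9] rot [-3.14  -0.     1.925] F [ 0.5  -0.5  -0.67] w 91.9 ff 0.0
shift [-2.724 -0.673 -0.01 ] turn [-0.001  0.     0.177] q [0.38 0.43 1.61 0.   1.11 0.02]
t 7.72 pos [461.8 264.9 178.9] rot [-3.14  -0.     1.925] F [ 0.5  -0.5  -0.67] w 91.9 ff 0.0
shift [-2.724 -0.673 -0.01 ] turn [-1.000e-03 -1.000e-03 -1.823e+00] q [0.38 0.43 1.61 0.   1.11 0.02]
((493.1441650390625, -14.776248931884766), (62.593650817871094, 62.217037200927734), 12.688506126403809)
```

Request:
step_arm(
  targets=[1,-0.5,-0.12,0,0,0,0.1,1,-1,-0.25,0,0,0,0.18,1,-1,-0.25,0,0,0,0.18],
)

```text
time: 8.15
tool_pos: [473.1, 159.9, 178.3]
tcp_rot: [-3.139, 0.0, 1.779]
contact_force: [0.2, 0.1, -0.1]
grip_width: 91.9
finger_force: 0.0
```

```bash
python3 g.py 493 -14 180 12.5
```

```text
t 8.15 pos [473.1 159.9 178.3] rot [-3.139  0.     1.779] F [ 0.17  0.07 -0.15] w 91.9 ff 0.0
shift [-1.742 -0.164 -0.015] turn [-0.004  0.    -0.013] q [ 0.17  0.37  1.7  -0.    1.07 -0.04]
```

Request:
step_arm(
  targets=[1,-0.5,-0.05,0,0,0,0,1,-0.87,-0.08,0,0,0,0,1,-0.87,-0.08,0,0,0,0],
)

```text
time: 8.52
tool_pos: [483.9, 74.8, 178.8]
tcp_rot: [-3.14, -0.0, 1.781]
contact_force: [-0.4, 1.0, -0.8]
grip_width: 91.8
finger_force: 0.0
```

Request:
step_arm(
  targets=[1,-0.5,-0.05,0,0,0,0,1,-0.87,-0.08,0,0,0,0,1,-0.87,-0.08,0,0,0,0,1,-0.87,-0.08,0,0,0,0],
)

```text
time: 9.02
tool_pos: [494.2, -9.4, 179.2]
tcp_rot: [-3.141, -0.001, 1.784]
contact_force: [-0.9, 0.2, -0.5]
grip_width: 91.9
finger_force: 0.0
```

```bash
python3 w.py pics/w3.png 493 -14 98 114; python3 g.py 493 -14 81 12.5
```

```text
7361 105.79395939536978
((494.41583251953125, -14.482707977294922), (62.12916946411133, 62.66933822631836), 12.37415885925293) [232.89661731 274.10012227]
t 9.07 pos [494.2  -9.2 179.3] rot [-3.141e+00 -1.000e-03  1.785e+00] F [0.16 0.98 0.19] w 91.9 ff 0.0
shift [-0.045 -0.021  0.983] turn [-0.001 -0.001 -0.005] q [-0.17  0.36  1.71  0.    1.07 -0.39]
```

Request:
step_arm(
  targets=[1,-0.05,-0.01,0.3,0,0,0,1,-0.05,-0.01,0.6,0,0,0,1,-0.05,-0.01,0.8,0,0,0,1,-0.05,-0.01,0.98,0,0,0,1,-0.05,-0.01,0.98,0,0,0,1,-0.05,-0.01,0.98,0,0,0,0,-0.05,-0.01,0.98,0,0,0,0,-0.05,-0.01,0.98,0,0,0,0,-0.05,-0.01,0.98,0,0,0,0,-0.05,-0.01,0.98,0,0,0,0,-0.05,-0.01,0.98,0,0,0,0,-0.05,-0.01,0.98,0,0,0],
)

```text
time: 10.58
tool_pos: [494.5, -16.0, 81.9]
tcp_rot: [-3.142, 0.0, 1.783]
contact_force: [-2.3, -0.3, 5.3]
grip_width: 62.0
finger_force: 30.0
```

Request:
step_arm(
  targets=[0,0,0,-0.1,0,0,0,0,0,0,-0.25,0,0,0,0,0,0,-0.4,0,0,0,0,0,0,-0.5,0,0,0,0,0,0,-0.5,0,0,0,0,0,0,-0.5,0,0,0,0,0,0,-0.5,0,0,0,0,0,0,-0.5,0,0,0],
)

```text
time: 11.58
tool_pos: [494.4, -15.9, 131.3]
tcp_rot: [-3.141, -0.0, 1.783]
contact_force: [-0.4, -0.0, -7.2]
grip_width: 62.0
finger_force: 30.0
```

```bash
python3 f.py
```

```text
[-0.06  0.07 -7.13] [0.46 0.65 0.52] [494.5 -15.9 131.7] 61.93743256202765 29.992811735719442 11.975
```

About 7.1 N, so the middle tin is the heavy one. I set it down, since the right tin still has to be weighed.

Request:
step_arm(
  targets=[0,0,0,0.15,0,0,0,0,0,0,0.3,0,0,0,0,0,0,0.4,0,0,0,0,0,0,0.45,0,0,0,0,0,0,0.48,0,0,0,0,0,0,0.5,0,0,0,0,0,0,0.5,0,0,0,0,0,0,0.5,0,0,0],
)

```text
time: 12.98
tool_pos: [494.7, -16.0, 81.9]
tcp_rot: [3.141, 0.0, 1.783]
contact_force: [-0.1, -0.9, -6.0]
grip_width: 61.9
finger_force: 30.0
```

Request:
step_arm(
  targets=[1,0,0,0,0,0,0,1,0,0,0,0,0,0,1,0,0,0,0,0,0,1,0,0,0,0,0,0,1,0,0,0,0,0,0,1,0,0,0,0,0,0,1,0,0,-0.2,0,0,0,1,0,0,-0.5,0,0,0,1,0,0,-0.9,0,0,0,1,0,0,-1,0,0,0,1,0,0,-1,0,0,0],
)

```text
time: 14.35
tool_pos: [494.6, -15.9, 181.8]
tcp_rot: [3.141, 0.0, 1.783]
contact_force: [-0.1, 0.4, 0.4]
grip_width: 92.0
finger_force: 0.0
```

```bash
python3 w.py pics/w4.png 493 -14 98 114; python3 g.py 480 -290 180 -16.3
```

```text
7421 105.78674257922628
((494.9872741699219, -14.120716094970703), (62.00058364868164, 62.25285339355469), 12.177257537841797) [222.60288371 275.97129767]
t 14.4 pos [494.1 -15.9 180.9] rot [-3.141 -0.     1.783] F [ 0.35 -0.25 -0.96] w 91.7 ff 0.0
shift [-2.65  -0.716  0.009] turn [-0.001 -0.     0.633] q [-0.19  0.36  1.71  0.    1.07 -0.4 ]
```

Request:
step_arm(
  targets=[1,-0.5,-0.13,0,0,0,0.1,1,-0.92,-0.25,0,0,0,0.2,1,-0.92,-0.25,0,0,0,0.2],
)

```text
time: 14.78
tool_pos: [488.7, -113.3, 180.0]
tcp_rot: [-3.139, -0.001, 1.622]
contact_force: [0.2, -0.6, -0.1]
grip_width: 91.6
finger_force: 0.0
```

Request:
step_arm(
  targets=[1,-0.5,0,0,0,0,0.2,1,-0.92,0,0,0,0,0.4,1,-0.92,0,0,0,0,0.44,1,-0.92,0,0,0,0,0.44],
)

```text
time: 15.28
tool_pos: [494.2, -201.7, 180.6]
tcp_rot: [-3.139, -0.001, 1.282]
contact_force: [0.2, 0.6, 0.3]
grip_width: 91.9
finger_force: 0.0
```

```bash
python3 g.py 480 -290 180 -16.3
```

```text
t 15.28 pos [ 494.2 -201.7  180.6] rot [-3.139e+00 -1.000e-03  1.282e+00] F [0.24 0.61 0.31] w 91.9 ff 0.0
shift [-0.887  0.115  0.005] turn [-0.003 -0.002 -0.005] q [-0.53  0.43  1.6   0.    1.11 -0.24]
```

Request:
step_arm(
  targets=[1,-0.45,0.06,0,0,0,0,1,-0.84,0.11,0,0,0,0,1,-0.84,0.11,0,0,0,0,1,-0.84,0.11,0,0,0,0,1,-0.84,0.11,0,0,0,0],
)

```text
time: 15.9
tool_pos: [481.4, -285.0, 181.6]
tcp_rot: [-3.141, -0.001, 1.283]
contact_force: [0.5, -1.1, 0.6]
grip_width: 91.9
finger_force: 0.0
```

```bash
python3 w.py pics/w5.png 480 -290 98 114; python3 g.py 480.5 -290 81 -16.3
```

```text
7211 105.8305219135649
((480.9319763183594, -290.4704284667969), (62.229217529296875, 62.37086868286133), 74.07565307617188) [232.49979198 276.63139648]
t 15.95 pos [ 481.4 -285.2  181.7] rot [-3.141 -0.     1.283] F [-0.67 -0.41  0.21] w 92.1 ff 0.0
shift [-0.049  0.005  1.007] turn [-0.    -0.001 -0.005] q [-0.67  0.47  1.53  0.    1.14 -0.38]
```

Request:
step_arm(
  targets=[1,-0.05,0,0.3,0,0,0,1,-0.05,0,0.6,0,0,0,1,-0.05,0,0.8,0,0,0,1,-0.05,0,1,0,0,0,1,-0.05,0,1,0,0,0,1,-0.05,0,1,0,0,0,0,-0.05,0,1,0,0,0,0,-0.05,0,1,0,0,0,0,-0.05,0,1,0,0,0,0,-0.05,0,1,0,0,0,0,-0.05,0,1,0,0,0,0,-0.05,0,1,0,0,0],
)

```text
time: 17.45
tool_pos: [479.8, -291.5, 81.9]
tcp_rot: [3.141, 0.0, 1.281]
contact_force: [0.1, 0.3, 3.2]
grip_width: 62.3
finger_force: 29.9
```

Request:
step_arm(
  targets=[0,0,0,-0.1,0,0,0,0,0,0,-0.25,0,0,0,0,0,0,-0.4,0,0,0,0,0,0,-0.5,0,0,0,0,0,0,-0.5,0,0,0,0,0,0,-0.5,0,0,0,0,0,0,-0.5,0,0,0,0,0,0,-0.5,0,0,0],
)

```text
time: 18.45
tool_pos: [479.5, -291.3, 131.2]
tcp_rot: [-3.141, -0.0, 1.281]
contact_force: [-0.1, -0.0, -2.2]
grip_width: 62.1
finger_force: 29.9
```

```bash
python3 f.py
```

```text
[-0.01 -0.06 -1.78] [0.44 0.4  0.4 ] [ 479.7 -291.4  131.7] 61.73074108547835 29.93343461304903 18.85
```

The right tin is light (1.8 N). I set it down and go back to the middle.

Request:
step_arm(
  targets=[0,0,0,0.15,0,0,0,0,0,0,0.3,0,0,0,0,0,0,0.4,0,0,0,0,0,0,0.45,0,0,0,0,0,0,0.48,0,0,0,0,0,0,0.5,0,0,0,0,0,0,0.5,0,0,0,0,0,0,0.5,0,0,0],
)

```text
time: 19.85
tool_pos: [479.8, -291.5, 81.9]
tcp_rot: [3.141, 0.0, 1.281]
contact_force: [-0.4, 0.7, -1.4]
grip_width: 61.8
finger_force: 29.9
```

Request:
step_arm(
  targets=[1,0,0,0,0,0,0,1,0,0,0,0,0,0,1,0,0,0,0,0,0,1,0,0,0,0,0,0,1,0,0,0,0,0,0,1,0,0,0,0,0,0,1,0,0,-0.2,0,0,0,1,0,0,-0.5,0,0,0,1,0,0,-0.9,0,0,0,1,0,0,-1,0,0,0,1,0,0,-1,0,0,0],
)

```text
time: 21.22
tool_pos: [479.7, -291.5, 181.8]
tcp_rot: [3.141, 0.0, 1.281]
contact_force: [-0.5, -0.1, -0.1]
grip_width: 91.7
finger_force: 0.0
```

```bash
python3 w.py pics/w6.png 480 -290 98 114; python3 g.py 494.5 -15 180 12.3
```

```text
7371 105.83829554138417
((481.06170654296875, -290.35821533203125), (62.18180465698242, 62.11678695678711), 73.94096374511719) [223.55623389 276.1671415 ]
t 21.27 pos [ 479.3 -291.1  180.8] rot [-3.140e+00 -1.000e-03  1.281e+00] F [-0.75 -0.65 -0.47] w 91.8 ff 0.0
shift [ 2.689 -0.645  0.011] turn [-0.001 -0.001 -0.643] q [-0.68  0.47  1.53  0.    1.14 -0.39]
```

Request:
step_arm(
  targets=[1,0.5,-0.12,0,0,0,-0.1,1,0.95,-0.23,0,0,0,-0.2,1,0.95,-0.23,0,0,0,-0.2,1,0.95,-0.23,0,0,0,-0.2],
)

```text
time: 21.78
tool_pos: [484.7, -194.0, 180.8]
tcp_rot: [-3.14, -0.0, 1.438]
contact_force: [0.7, -0.8, 0.0]
grip_width: 91.7
finger_force: 0.0
```

Request:
step_arm(
  targets=[1,0.5,0,0,0,0,-0.2,1,0.92,0,0,0,0,-0.4,1,0.92,0,0,0,0,-0.44,1,0.92,0,0,0,0,-0.44,1,0.92,0,0,0,0,-0.44],
)

```text
time: 22.4
tool_pos: [497.0, -104.1, 181.5]
tcp_rot: [-3.141, 0.0, 1.78]
contact_force: [-0.1, -0.3, -0.1]
grip_width: 91.5
finger_force: 0.0
```

```bash
python3 g.py 494.5 -15 180 12.3
```

```text
t 22.4 pos [ 497.  -104.1  181.5] rot [-3.141  0.     1.78 ] F [-0.08 -0.32 -0.12] w 91.5 ff 0.0
shift [0.877 0.16  0.015] turn [-0.     0.    -0.007] q [-0.36  0.38  1.68 -0.    1.09 -0.57]
```

Request:
step_arm(
  targets=[1,0.45,0.08,0,0,0,0,1,0.87,0.16,0,0,0,0,1,0.87,0.16,0,0,0,0,1,0.87,0.16,0,0,0,0,1,0.87,0.16,0,0,0,0],
)

```text
time: 23.02
tool_pos: [494.5, -15.5, 181.7]
tcp_rot: [3.141, 0.0, 1.781]
contact_force: [-0.0, 0.2, 0.0]
grip_width: 92.3
finger_force: 0.0
```

```bash
python3 w.py pics/w7.png 494 -15 98 114; python3 g.py 494.5 -15 82 12.3
```

```text
7358 105.79214769251018
((494.9386291503906, -13.863136291503906), (61.94974899291992, 61.21315383911133), 11.963554382324219) [223.04974178 276.02813264]
t 23.07 pos [494.5 -15.4 181.7] rot [3.142 0.    1.781] F [ 0.82 -0.85 -0.17] w 91.7 ff 0.0
shift [0.004 0.001 0.997] turn [ 0.     0.    -0.005] q [-0.19  0.36  1.71 -0.    1.07 -0.4 ]
```

Request:
step_arm(
  targets=[1,0,0,0.3,0,0,0,1,0,0,0.6,0,0,0,1,0,0,0.8,0,0,0,1,0,0,1,0,0,0,1,0,0,1,0,0,0,1,0,0,1,0,0,0,0,0,0,1,0,0,0,0,0,0,1,0,0,0,0,0,0,1,0,0,0,0,0,0,1,0,0,0,0,0,0,1,0,0,0,0,0,0,1,0,0,0],
)

```text
time: 24.58
tool_pos: [494.4, -14.2, 81.9]
tcp_rot: [3.141, 0.0, 1.783]
contact_force: [-1.8, 0.1, 4.1]
grip_width: 61.4
finger_force: 30.0
```

Request:
step_arm(
  targets=[0,0,0,-0.1,0,0,0,0,0,0,-0.25,0,0,0,0,0,0,-0.4,0,0,0,0,0,0,-0.55,0,0,0,0,0,0,-0.6,0,0,0,0,0,0,-0.6,0,0,0,0,0,0,-0.6,0,0,0],
)

```text
time: 25.45
tool_pos: [493.9, -14.1, 141.2]
tcp_rot: [-3.14, -0.001, 1.783]
contact_force: [-0.3, 0.3, -7.6]
grip_width: 61.6
finger_force: 30.0
```

```bash
python3 g.py 666 -25.5 141 2.1
```

```text
t 25.45 pos [493.9 -14.1 141.2] rot [-3.140e+00 -1.000e-03  1.783e+00] F [-0.3   0.3  -7.64] w 61.6 ff 30.0
shift [-0.474  1.658 -0.   ] turn [-0.001 -0.001  0.224] q [-0.18  0.41  1.76  0.    0.97 -0.4 ]
```

Request:
step_arm(
  targets=[0,-0.08,0.25,0,0,0,0.05,0,-0.16,0.5,0,0,0,0.1,0,-0.24,0.75,0,0,0,0.15,0,-0.28,0.95,0,0,0,0.22,0,-0.28,0.95,0,0,0,0.22,0,-0.28,0.95,0,0,0,0.22],
)

```text
time: 26.2
tool_pos: [592.1, -21.4, 140.7]
tcp_rot: [-3.139, -0.001, 1.611]
contact_force: [-0.1, -0.7, -6.6]
grip_width: 61.6
finger_force: 30.0
```

```bash
python3 g.py 666 -25.5 141 2.1
```

```text
t 26.2 pos [592.1 -21.4 140.7] rot [-3.139e+00 -1.000e-03  1.611e+00] F [-0.08 -0.69 -6.64] w 61.6 ff 30.0
shift [-0.071  0.737 -0.005] turn [-0.003 -0.001  0.005] q [-0.17  0.57  1.48 -0.    1.1  -0.21]
```

Request:
step_arm(
  targets=[0,-0.02,0.2,0,0,0,0,0,-0.04,0.45,0,0,0,0,0,-0.06,0.65,0,0,0,0,0,-0.07,0.74,0,0,0,0,0,-0.07,0.74,0,0,0,0,0,-0.07,0.74,0,0,0,0],
)

```text
time: 26.95
tool_pos: [666.4, -25.5, 141.5]
tcp_rot: [-3.14, -0.0, 1.611]
contact_force: [0.5, -0.1, -7.5]
grip_width: 61.8
finger_force: 30.0
```

```bash
python3 g.py 666 -25.5 90 2.1
python3 - <<'E'
from h import *
im,_=bot.capture("scene"); cv2.imwrite("pics/s2.png",cv2.resize(im[140:320,130:430],None,fx=2.5,fy=2.5))
E
```

```text
t 26.95 pos [666.4 -25.5 141.5] rot [-3.14  -0.     1.611] F [ 0.49 -0.08 -7.49] w 61.8 ff 30.0
shift [ 0.    -0.003  0.515] turn [-0.002 -0.     0.004] q [-0.15  0.69  1.24  0.    1.21 -0.19]
```

View pics/s2.png

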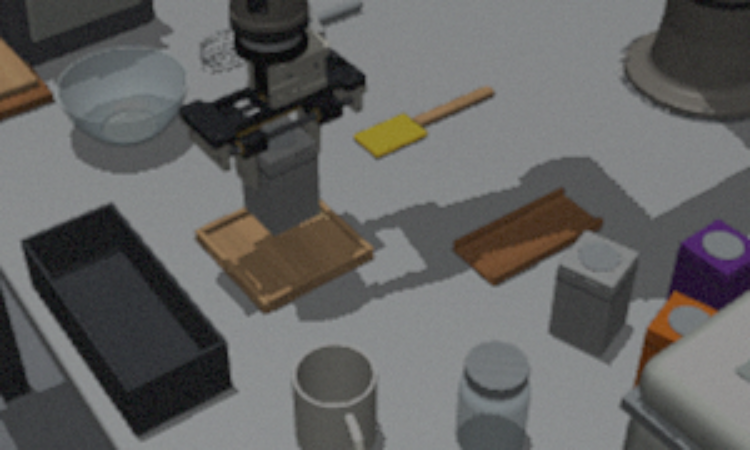

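The scene crop shows the tin held upright at (282,185), above the tray at (286,250), with nothing in the way. I lower it gently.

Request:
step_arm(
  targets=[0,0,0,0.15,0,0,0,0,0,0,0.28,0,0,0,0,0,0,0.38,0,0,0,0,0,0,0.44,0,0,0,0,0,0,0.48,0,0,0,0,0,0,0.5,0,0,0,0,0,0,0.51,0,0,0,0,0,0,0.51,0,0,0,0,0,0,0.51,0,0,0,0,0,0,0.51,0,0,0],
)

```text
time: 28.25
tool_pos: [667.4, -25.6, 90.9]
tcp_rot: [3.141, -0.0, 1.611]
contact_force: [-0.2, 0.6, -7.1]
grip_width: 61.9
finger_force: 30.0
```

```bash
python3 f.py
```

```text
[ 0.22  0.16 -7.28] [0.54 0.52 0.42] [667.3 -25.6  90.7] 62.070635622378624 29.997532814741135 28.65
```

Request:
step_arm(
  targets=[0,0,0,0.005,0,0,0,0,0,0,0.01,0,0,0,0,0,0,0.01,0,0,0,0,0,0,0.01,0,0,0],
)

```text
time: 29.15
tool_pos: [667.4, -25.6, 90.0]
tcp_rot: [3.141, -0.0, 1.611]
contact_force: [-1.9, 0.0, -3.9]
grip_width: 61.9
finger_force: 30.0
```

```bash
python3 f.py
```

```text
[-1.64  0.11 -2.42] [0.57 0.4  0.8 ] [667.4 -25.6  90. ] 62.315441185959926 29.997760578989983 29.55
```

The tray has begun to take the weight, so I release and back off.

Request:
step_arm(
  targets=[1,0,0,0,0,0,0,1,0,0,0,0,0,0,1,0,0,0,0,0,0,1,0,0,0,0,0,0,1,0,0,0,0,0,0,1,0,0,0,0,0,0,1,0,0,-0.2,0,0,0,1,0,0,-0.5,0,0,0,1,0,0,-0.9,0,0,0,1,0,0,-1,0,0,0,1,0,0,-1,0,0,0,1,0,0,-1,0,0,0],
)

```text
time: 31.05
tool_pos: [666.5, -25.5, 187.8]
tcp_rot: [-3.139, -0.001, 1.611]
contact_force: [0.7, -0.4, 0.3]
grip_width: 91.4
finger_force: 0.0
```

```bash
python3 w.py pics/w8.png 666 -25 105 122
python3 - <<'E'
from h import *
im,W=cloud("scene"); m=W[...,2]
for s,lo,hi in(((462,266),98,116),((480,-290),98,116),((666,-25),106,124)):
    k=(m>lo)&(m<hi)&(np.hypot(W[...,0]-s[0],W[...,1]-s[1])<50); print(np.round(np.median(W[k][:,2]),1),cv2.minAreaRect(W[k][:,:2].astype(np.float32)))
cv2.imwrite("pics/end.png",im); print(bot.get_obs()["finger_force"])
E
```

```text
7488 113.79811951762187
((668.0372314453125, -25.685951232910156), (62.029029846191406, 62.535709381103516), 2.267108201980591) [225.75080128 277.48063568]
104.8 ((461.9768371582031, 267.71923828125), (66.02883911132812, 63.29945373535156), 17.26630973815918)
nan ((0.0, 0.0), (0.0, 0.0), 0.0)
112.3 ((666.7945556640625, -23.85839080810547), (63.161407470703125, 67.28807830810547), 4.094064712524414)
0.0
  return _methods._mean(a, axis=axis, dtype=dtype,
  ret = ret.dtype.type(ret / rcount)
```

View pics/end.png

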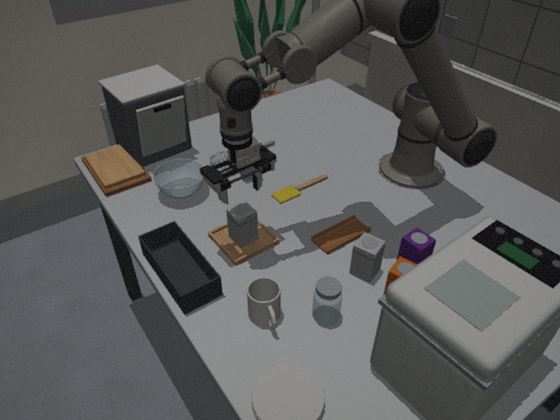

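The heavy tin stands in the tray at (242,225), flat, with its top at 113 mm, and centred to about 2 mm. The gripper is clear and open. The left tin is in place; the gripper hides the right one here, but the wrist camera found it unmoved after it was set down.

```bash
python3 -c "
from plant import bot; print(bot.close_job())"
```

```text
the job is handed in; nothing more can be done
None
```

The job is handed in, with no verdict returned: I lifted all three tins in order, and the heavy middle one (about 7.1 N) stands flat in the tray, while the light left (2.8 N) and right (1.8 N) tins are back within about 2 mm of where they stood.

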